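# Close the vacuum lifter's filter box

## Task

Close the open filter box with the metal cover that has a narrow tongue at one end: hook the tongue under the box's hood at the slot end, then swing the other end down and press until it snaps flat under the spring catch, and let go. Leave the plain rectangular plate without a tongue where it lies.

Things in the scene. Friction and masses are not known exactly. Their poses are not given: they have to be found in the camera images.
- cover: Aluminium cover lying flat, 180 mm long (x), 6 thick, about 0.25 kg. Plate 130 wide (y) from x -40 to +90; a flat tongue 70 wide runs on from there to x -90 mm. On its middle stands a black grip bar, 60 along x, 18 wide (y), its top 38 mm above the cover's underside. Origin: on the underside, below the bar's middle; +z up, -x towards the tongue.
- cover_lip (a point): Middle of the tongue's free end, on the cover's underside, 90 mm from the cover's origin along -x. Axes as the cover's. The tongue goes into the slot with the other end raised 10 to 20 degrees; the cover cannot be laid in flat. With the tongue against the slot's stop, the cover's origin is at x -18 and its rear edge at x +72 mm of the box.
- filter_box: Grey box fixed to the table, 230 (x) x 160 (y) mm, open on top, filter pleats inside, a duct stub on its +y side. Origin: centre of underside. Its rim is level, 80 mm above the table; flat decks at both ends: x -115 to -55 (slot end) and x +52 to +115 (catch end); side rims 30 wide.
- slot (a point): Mouth of the slot on the box's -x deck: middle of the hood's edge, at deck height: x -88, y 0, z 80 mm of the box; axes as the box's. A steel hood, underside 13 mm above the deck, covers the slot, 96 mm wide, open to +x, ending at a stop 20 mm behind the mouth (-x). A flared strip rises from the hood's edge, 12 mm out to +x and 14 mm up, and guides the tongue in.
- catch_tip (a point): Tip of the catch's nose at rest: x +68, y 0, z 88 mm of the box; axes as the box's. Black spring slide, 44 wide, top at z 124; above the nose a ramp leans back to +x. The cover's rear edge, pressed down the ramp, drives it back (3 to 10 N at the rear edge, twice that at the bar; weight alone does not); once the cover is flat the nose springs back over it.
- blank: The wrong one: a plain rectangular aluminium plate, 150 x 130 x 6 mm, without a tongue, with the same black grip bar, lying on the table. Origin: centre of its underside. To be left alone.
Things that resemble listed ones, but are neither listed nor needed, are in the scene too. Leave any brown or red look-alike of the cover alone.

How it is judged:
By the outcome, as a careful person would: the job done as asked, in the order asked, and still so for the second after the job is handed in, with the robot touching nothing.
It also fails if it takes over 48 s, if anything falls off the work surface, if the arm or the gripper's body presses on something with over 40 N, if the wrist force passes 120 N, or if a joint passes its speed limit or range.

## Robot

A 6-joint arm with a two-finger parallel gripper is mounted at the origin on the work surface. World frame = base frame: x ahead of the robot, y to its left, z up, the work surface at z = 0. Lengths are in m, angles in degrees, forces in N, time in s.
With the tool pointing down it reaches from about 0.25 to 0.725 m from the base axis. Payload 9.7 kg.
Tool frame: the origin (TCP) lies on the mounting face of the last link; the fingertips stand 173 mm ahead of it and the grasp point (between the pads) lies 155 mm ahead of it; z points along the fingers, y is the line along which they close (so a half turn about z gives the same grasp; the last joint's range is limited). The gripper opens to 85 mm and grips with 20 to 120 N. Pads are 22 mm wide; open, the fingers measure 114 mm over their backs; the gripper's body (76 mm by 85 mm) begins 54 mm behind the grasp point. The pads swing forward as they close: fully open they stand 13 mm farther back than shut.
Start: joints at [-63.885, 4.979, 10.078, 95.1, 0, 90], TCP at [0.242, -0.494, 0.405] pointing down, gripper open.
Joint ranges: [-179.16, 179.16], [-48.56, 103.87], [-65.8, 70.77], [-126.05, 130.52], [-82.76, 87.17], [-180, 180]. Speed limits (degrees/s): [127.2, 127.2, 147.25, 180, 180, 180].

## Interface

Orientations are given as [roll, pitch, yaw] about the fixed x, y, z axes, in that order (R = Rz(yaw) Ry(pitch) Rx(roll)).
In Python, from workcell import bot, camera, camera_model, outline_of, pinpoint gives the robot as it stands.
- The arm moves only by the tool move_arm, never from a script. Its arguments are lists of equal length, an entry for each row: "jaw": the closure, from 0 (fully open) to 1 (shut); "delta_pos": the shift along the world's x, y, z in m, a list of three; "yaw": the turn about the world's z in rad. In form: {"jaw": [jaw, ...], "delta_pos": [[dx, dy, dz], ...], "yaw": [yaw, ...]}. A call has 1 to 10 rows; each row shifts and turns the commanded pose from where the row before left it; what a row does not reach is not made up. A row lasts 1/12 s, in which the tool goes at most 41.7 mm and 7.16 degrees, less where a joint would pass 70% of its speed; a pose out of reach is approached as far as the arm can. A call with a gripper value outside its range is refused whole. The fingers move at their own pace and stop on an object; "force" is the grip in N (left out, the last holds). Time passes only in rows, so rows that do not move let the fingers close. It gives the time, the measured TCP pose, the force, the opening and the grip force at its end, in the units of the state.
- bot.get_obs(): the state, without advancing time (a new reading comes with each control period).
- camera(name): name is "scene" or "top" or "wrist"; returns the picture (480x640x3 uint8, red, green, blue); there is no depth.
- camera_model(name): a dict with "fx", "fy", "cx", "cy" (pixels), "R" (3x3) and "t" (3): a world point X has camera coordinates R X + t. Camera axes: x right, y down, z forward; pixel columns grow to the right and rows downward; lengths in m; the calibration is good to about 2 mm. The wrist camera is an equidistant fisheye: a pixel r from the principal point sees the ray r / f radians off the axis. A picture is of the moment at which its call begins: read the wrist's pose just before it. camera_model takes no time and is no camera call; for the wrist camera it gives the pose at the moment of the call.
- bot.job_done(): hands the job in; it is judged then, once.
Trained networks look in the newest picture that a camera, given by its name, has taken for a name from the list of things; names that differ only in an ending like _2 or _b are one class to them, and where a whole thing is asked for, a point or a joint stands for the part that bears it (a point fixed in the world has none). Each returns a list of dicts, best first, with "confidence" (0 to 1); they miss things now and then, are a little off and sometimes report something else, mostly with a low value. They report only what shows in the picture. A call takes as long as a camera call. They do not tell look-alikes from the thing itself.
- outline_of(camera, thing): "mask" (480x640 bool, what is visible of it) and "xy" ([column, row] in pixels, amid what is visible of it).
- pinpoint(camera, thing): "xy" ([column, row] in pixels: a listed point, or the origin of a listed thing).
The state is a dict: "time": time; "q": joint angles; "qd": joint speeds; "joint_efforts": joint torques, N m; "ee_pos": TCP position; "tcp_rot": TCP orientation; "wrist_force": force on the tool from outside, world axes, zero at the start; "torque": the same for the moment, N m; "opening": finger opening in m; "grasp_force": force on a finger pad.
Only numpy, scipy, OpenCV 4.12 (cv2) and the standard library are available. Lean on these libraries where they do the work, as an engineer would, in place of code of your own. Each camera call takes 0.05 s, during which the arm holds its last target. There are 200 camera calls.

## Working session

There is one attempt and no reset: what is moved stays moved. The work goes in short steps, Python scripts to look and compute and a tool call to move; the robot and the scene stay as the last step left them, time stands still between calls to the robot, and variables do not carry over. Pictures are saved under pics/ and viewed, at most 10 in all, crops included, and the job is handed in when it is done.

Besides the shell and the picture viewer there is one more tool, called after ">>>" as name(argument=value, ...), one argument or row to a line, values as JSON. move_arm: Moves the arm, as the interface text tells. Its arguments: {"type":"object","properties":{"jaw":{"type":"array"},"delta_pos":{"type":"array"},"yaw":{"type":"array"},"force":{"type":"number"}},"required":["jaw","delta_pos","yaw"]}

```bash
mkdir -p pics; cat > h.py <<'E'
import numpy as np, cv2
from workcell import bot, camera, camera_model, outline_of, pinpoint
def ray(name,xy):
    m=camera_model(name);R=np.array(m["R"]);t=np.array(m["t"])
    u=(xy[0]-m["cx"])/m["fx"];v=(xy[1]-m["cy"])/m["fy"]
    if name=="wrist":
        r=np.hypot(u,v);s=np.sin(r)/r if r>0 else 1;d=np.array([u*s,v*s,np.cos(r)])
    else: d=np.array([u,v,1.])
    return -R.T@t, R.T@d
def at_z(name,xy,z):
    o,d=ray(name,xy);return o+d*(z-o[2])/d[2]
def proj(name,X):
    m=camera_model(name);c=np.array(m["R"])@X+np.array(m["t"])
    if name=="wrist":
        r=np.hypot(c[0],c[1]);th=np.arctan2(r,c[2]);c=np.array([c[0]/r*th,c[1]/r*th,1])
    return np.array([m["fx"]*c[0]/c[2]+m["cx"],m["fy"]*c[1]/c[2]+m["cy"]])
def tri(a,b):
    (o1,d1),(o2,d2)=ray(*a),ray(*b);A=np.stack([d1,-d2],1)
    s=np.linalg.lstsq(A,o2-o1,rcond=None)[0];p,q=o1+d1*s[0],o2+d2*s[1]
    return (p+q)/2,np.linalg.norm(p-q)
E
python3 - <<'E'
from h import *
np.set_printoptions(precision=3,suppress=True)
for n in("top","scene"):
    im=camera(n);cv2.imwrite(f"pics/{n}0.png",im[:,:,::-1])
    for th in("cover","cover_lip","blank","filter_box","slot","catch_tip"):
        print(n,th,[(np.round(p["xy"],1).tolist(),round(p["confidence"],2),at_z(n,p["xy"],{"filter_box":0,"slot":.08,"catch_tip":.088}.get(th,0))) for p in pinpoint(n,th)])
print(bot.get_obs()["time"])
E
```

```text
top cover [([370.4, 328.3], 0.88, array([ 0.273, -0.27 ,  0.   ])), ([470.0, 310.3], 0.74, array([ 0.315, -0.549,  0.   ])), ([371.4, 249.8], 0.73, array([ 0.493, -0.282,  0.   ])), ([377.0, 172.7], 0.69, array([ 0.719, -0.308,  0.   ])), ([446.2, 231.4], 0.59, array([ 0.54 , -0.497,  0.   ]))]
top cover_lip [([395.1, 305.0], 0.91, array([ 0.335, -0.342,  0.   ])), ([370.2, 277.3], 0.88, array([ 0.414, -0.276,  0.   ])), ([352.3, 180.9], 0.82, array([ 0.697, -0.235,  0.   ])), ([190.5, 266.8], 0.63, array([0.458, 0.232, 0.   ])), ([498.2, 296.8], 0.56, array([ 0.35, -0.63,  0.  ]))]
top blank [([295.8, 251.5], 0.67, array([ 0.494, -0.068,  0.   ]))]
top filter_box [([189.6, 242.7], 0.94, array([0.528, 0.235, 0.   ]))]
top slot [([191.4, 268.7], 0.64, array([0.442, 0.211, 0.08 ]))]
top catch_tip [([178.8, 210.2], 0.67, array([0.603, 0.246, 0.088]))]
scene cover [([289.2, 130.1], 0.92, array([ 0.318, -0.54 ,  0.   ])), ([285.0, 227.9], 0.85, array([ 0.508, -0.261,  0.   ])), ([362.6, 185.4], 0.73, array([ 0.274, -0.266,  0.   ])), ([227.9, 173.1], 0.69, array([ 0.534, -0.492,  0.   ]))]
scene cover_lip [([310.1, 206.7], 0.85, array([ 0.422, -0.282,  0.   ])), ([228.7, 144.8], 0.85, array([ 0.483, -0.581,  0.   ])), ([265.6, 119.6], 0.8, array([ 0.35 , -0.612,  0.   ]))]
scene blank [([335.6, 281.6], 0.93, array([ 0.496, -0.072,  0.   ]))]
scene filter_box [([412.1, 403.1], 0.57, array([0.533, 0.234, 0.   ])), ([393.1, 416.5], 0.17, array([0.579, 0.233, 0.   ]))]
scene slot [([444.6, 354.3], 0.67, array([0.451, 0.212, 0.08 ]))]
scene catch_tip [([389.8, 417.9], 0.82, array([0.613, 0.249, 0.088]))]
0.7
```

View pics/top0.png

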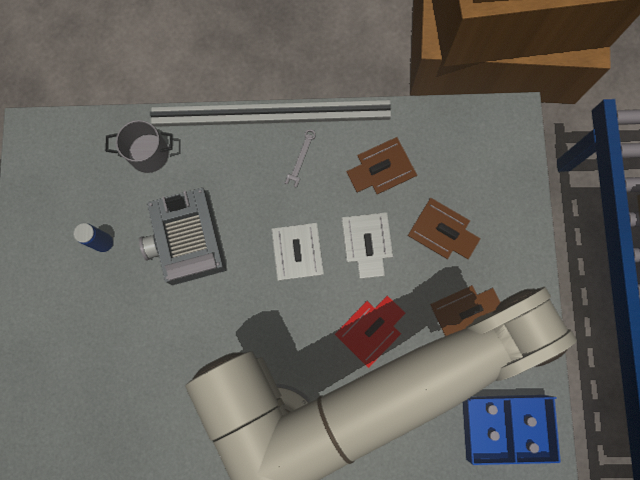

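View pics/scene0.png

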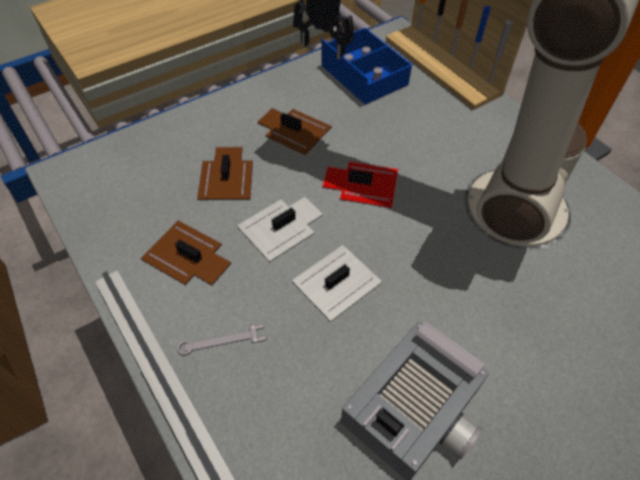

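Candidates in the top view: white tongued plate (370,247); white plate without a tongue, the blank (297,250); brown look-alikes at (382,167), (446,231) and (468,308); red one at (372,330). My choice is the white tongued plate at (370,247), with its tongue towards the robot. The box is at (185,235), with the hood at the near end (190,268) and the catch at the far end (176,203).

```bash
python3 - <<'E'
from h import *
np.set_printoptions(precision=4,suppress=True)
im=cv2.imread("pics/top0.png")
a=cv2.resize(im[200:290,260:410],None,fx=4,fy=4,interpolation=cv2.INTER_CUBIC)
b=cv2.resize(cv2.imread("pics/scene0.png")[320:460,330:490],None,fx=3,fy=3)
c=np.zeros((a.shape[0]+0,0,3),np.uint8)
cv2.imwrite("pics/c1.png",a)
o=bot.get_obs();print(o["ee_pos"],o["tcp_rot"],o["q"],o["opening"],o["time"])
camera("top")
for p in outline_of("top","cover")[:6]:
    m=p["mask"].astype(np.uint8);print(p["xy"],p["confidence"],cv2.minAreaRect(cv2.findNonZero(m)))
print(tri(("top",[191.4,268.7]),("scene",[444.6,354.3])),tri(("top",[178.8,210.2]),("scene",[389.8,417.9])),tri(("top",[189.6,242.7]),("scene",[412.1,403.1])))
print(tri(("top",[371.4,249.8]),("scene",[285,227.9])),tri(("top",[370.2,277.3]),("scene",[310.1,206.7])))
E
```

```text
[ 0.2421 -0.4938  0.4047] [179.9984  -0.0003  26.1155] [-63.885    4.9783  10.0798  95.1      0.0003  89.9995] 0.08574665081601704 0.7
[381.0, 168.6] 0.94 ((379.55914306640625, 168.16680908203125), (44.62776184082031, 64.08993530273438), 65.69544982910156)
[441.2, 232.3] 0.71 ((445.9154052734375, 232.02308654785156), (66.35858154296875, 45.02460479736328), 29.744882583618164)
[368.9, 245.2] 0.7 ((368.1092224121094, 245.42832946777344), (62.91901397705078, 46.15229034423828), 83.2901611328125)
[371.2, 328.9] 0.61 ((374.0000305175781, 326.5000305175781), (48.790367126464844, 65.76092529296875), 45.0)
[461.0, 306.9] 0.61 ((466.036865234375, 305.77008056640625), (35.67618179321289, 65.0182113647461), 62.241458892822266)
(array([0.4446, 0.2115, 0.0699]), np.float64(0.005418416796961541)) (array([0.6074, 0.2477, 0.0748]), np.float64(0.0042978260094571055)) (array([ 0.5301,  0.2344, -0.0045]), np.float64(0.004369247079982661))
(array([ 0.4969, -0.2837, -0.0318]), np.float64(0.002953166028025808)) (array([ 0.4184, -0.2791, -0.0015]), np.float64(0.010125968295764154))
```

View pics/c1.png

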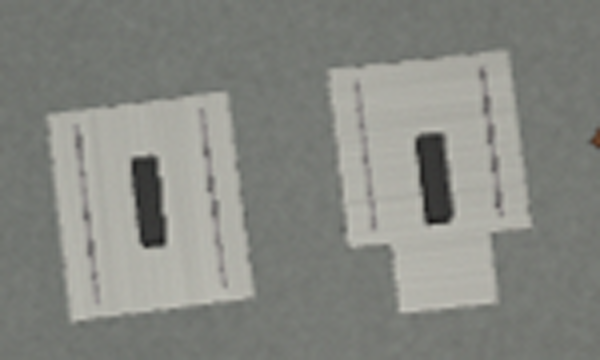

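The crop confirms it: the right-hand plate at (370,247) has the tongue, pointing down in the image. The left-hand one is the plain blank.

>>> move_arm(
  jaw=[0, 0, 0, 0, 0, 0, 0, 0, 0, 0],
  delta_pos=[
    [0.028, 0.025, -0.005],
    [0.028, 0.025, -0.005],
    [0.028, 0.025, -0.005],
    [0.028, 0.025, -0.005],
    [0.028, 0.025, -0.005],
    [0.028, 0.025, -0.005],
    [0.028, 0.025, -0.005],
    [0.028, 0.025, -0.005],
    [0.028, 0.025, -0.005],
    [0, 0, 0],
  ],
  yaw=[-0.04, -0.04, -0.04, -0.04, -0.04, -0.04, -0.04, -0.04, -0.04, 0],
  force=20,
)

```text
time: 1.63
ee_pos: [0.4975, -0.265, 0.3581]
tcp_rot: [-179.9, 0.0, 5.6]
wrist_force: [0.0, -1.4, 0.5]
opening: 0.0856
grasp_force: 0.0
```

```bash
cat > fit.py <<'E'
from h import *
np.set_printoptions(precision=4,suppress=True)
im=camera("wrist");cv2.imwrite("pics/w1.png",im[:,:,::-1])
o=bot.get_obs();print(o["ee_pos"],o["tcp_rot"],o["time"])
for th in("cover","cover_lip"):
    for p in pinpoint("wrist",th): print(th,p["xy"],p["confidence"],at_z("wrist",p["xy"],0))
ps=outline_of("wrist","cover")
for p in ps:
    c=max(cv2.findContours(p["mask"].astype(np.uint8),0,1)[0],key=cv2.contourArea)
    w=np.array([at_z("wrist",q[0],.006)[:2] for q in c])
    print(p["xy"],p["confidence"],cv2.minAreaRect((w*1000).astype(np.float32)))
E
python3 fit.py
```

```text
[ 0.496  -0.2666  0.3587] [-179.9437    0.0516    5.7102] 1.6833
cover [320.5, 200.4] 0.88 [ 0.4993 -0.2719  0.    ]
cover [542.4, 194.6] 0.81 [ 0.532  -0.4982  0.    ]
cover [308.4, 395.4] 0.78 [ 0.27   -0.2813  0.    ]
cover_lip [373.6, 358.9] 0.89 [ 0.3293 -0.3485  0.    ]
cover_lip [574.9, 348.8] 0.87 [ 0.34   -0.6293  0.    ]
cover_lip [576.7, 244.5] 0.66 [ 0.4822 -0.5667  0.    ]
[407.0, 11.9] 0.98 ((675.3920288085938, -337.1755676269531), (39.6968879699707, 186.3503875732422), 11.363470077514648)
[309.5, 383.0] 0.9 ((295.05938720703125, -268.17822265625), (101.41638946533203, 203.60772705078125), 13.234883308410645)
[533.1, 184.9] 0.78 ((530.5595703125, -500.95684814453125), (187.27066040039062, 133.61337280273438), 56.697181701660156)
[321.8, 185.4] 0.7 ((499.4306640625, -276.33453369140625), (182.03358459472656, 132.0047607421875), 4.539039134979248)
[544.7, 346.8] 0.62 ((347.53857421875, -573.4592895507812), (170.88966369628906, 64.7332992553711), 74.28962707519531)
```

View pics/w1.png

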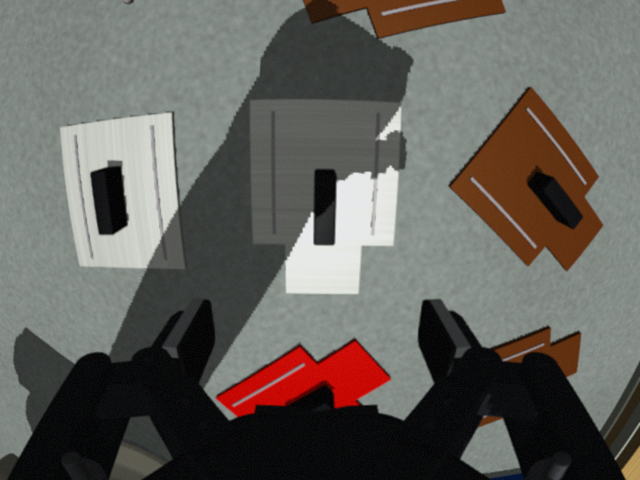

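The wrist view shows the cover at (325,190), bar at (325,205), tongue at (323,270). It is well aligned with the gripper: origin about (0.499,-0.275), yaw about 4.5°. I'll grip the bar 16 mm behind its middle.

>>> move_arm(
  jaw=[0, 0, 0, 0, 0, 0, 0, 0],
  delta_pos=[
    [0.011, -0.004, -0.03],
    [0.01, -0.003, -0.03],
    [0, 0, -0.03],
    [0, 0, -0.03],
    [0, 0, -0.03],
    [0, 0, -0.016],
    [0, 0, -0.01],
    [0, 0, 0],
  ],
  yaw=[-0.02, 0, 0, 0, 0, 0, 0, 0],
)

```text
time: 2.5
ee_pos: [0.5138, -0.2766, 0.1819]
tcp_rot: [-179.9, 0.1, 4.2]
wrist_force: [-1.8, 0.7, -0.1]
opening: 0.0854
grasp_force: 0.0
```

>>> move_arm(
  jaw=[1, 1, 1, 1, 1, 1, 1, 1, 1, 1],
  delta_pos=[
    [0, 0, 0],
    [0, 0, 0],
    [0, 0, 0],
    [0, 0, 0],
    [0, 0, 0],
    [0, 0, 0],
    [0, 0, 0],
    [0, 0, 0],
    [0, 0, 0],
    [0, 0, 0],
  ],
  yaw=[0, 0, 0, 0, 0, 0, 0, 0, 0, 0],
  force=20,
)

```text
time: 3.33
ee_pos: [0.5153, -0.2757, 0.1845]
tcp_rot: [180.0, -0.1, 4.4]
wrist_force: [-0.5, 3.2, 5.8]
opening: 0.0174
grasp_force: 21.1
```

>>> move_arm(
  jaw=[1, 1, 1, 1, 1, 1, 1, 1, 1, 1],
  delta_pos=[
    [0, 0, 0.01],
    [0, 0, 0.02],
    [0, 0, 0.03],
    [0, 0, 0.03],
    [0, 0, 0.03],
    [0, 0, 0.03],
    [0, 0, 0.03],
    [0, 0, 0.02],
    [0, 0, 0],
    [0, 0, 0],
  ],
  yaw=[0, 0, 0, 0, 0, 0, 0, 0, 0, 0],
)

```text
time: 4.17
ee_pos: [0.5152, -0.2759, 0.3845]
tcp_rot: [179.9, -0.1, 4.3]
wrist_force: [-0.4, 0.4, -2.9]
opening: 0.0179
grasp_force: 20.0
```

```bash
python3 - <<'E'
from h import *
for n in("scene","wrist"):
    im=camera(n);cv2.imwrite(f"pics/l_{n}.png",im[:,:,::-1])
a=cv2.resize(cv2.imread("pics/l_scene.png")[60:300,150:470],(560,420));b=cv2.resize(cv2.imread("pics/l_wrist.png"),(240,180))
c=np.zeros((420,800,3),np.uint8);c[:,:560]=a;c[:180,560:]=b
cv2.imwrite("pics/l.png",c);print(bot.get_obs())
E
```

```text
{'time': 4.2667, 'q': array([-2.81709834e+01,  9.40165623e+00,  1.24344640e+01,  9.31598844e+01,
       -8.50763622e-03,  1.47485443e+02]), 'qd': array([ 0.01034276,  0.28264267, -0.80539902,  0.10606493, -0.01349565,
        0.11742726]), 'joint_efforts': array([-2.26497425e-03, -6.03352833e+01,  4.97106743e+01,  7.91136548e-02,
       -9.82612866e-03, -1.51323461e-04]), 'ee_pos': array([ 0.51500796, -0.27582793,  0.3820556 ]), 'tcp_rot': array([-1.79938869e+02,  1.11731011e-01,  4.34364237e+00]), 'wrist_force': array([-0.39824487,  0.36333163, -2.84333044]), 'torque': array([ 0.01952411,  0.00955509, -0.00525329]), 'grasp_force': 20.027722120285034, 'opening': 0.017994563016231563}
```

View pics/l.png

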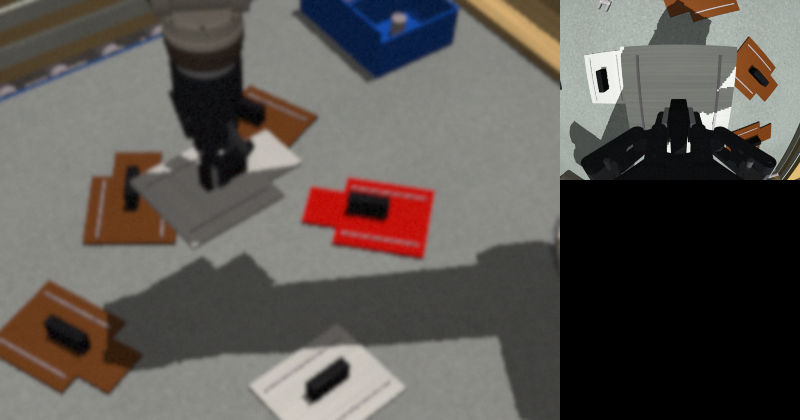

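The cover is held and lifted, close to flat; its rear edge sits at row ~120 of the full wrist image. I'll carry it to a point before the box, where the wrist camera sees the box past the cover.

>>> move_arm(
  jaw=[1, 1, 1, 1, 1, 1, 1, 1, 1, 1],
  delta_pos=[
    [-0.005, 0.015, 0],
    [-0.013, 0.03, 0],
    [-0.013, 0.033, 0],
    [-0.013, 0.033, 0],
    [-0.013, 0.033, 0],
    [-0.013, 0.033, 0],
    [-0.013, 0.033, 0],
    [-0.013, 0.033, 0],
    [-0.013, 0.033, 0],
    [-0.013, 0.033, 0],
  ],
  yaw=[0.01, 0.01, 0.01, 0.01, 0.01, 0.01, 0.01, 0.01, 0.01, 0.01],
)

```text
time: 5.1
ee_pos: [0.3919, 0.0343, 0.3819]
tcp_rot: [-180.0, 0.1, 10.1]
wrist_force: [1.1, 0.7, -2.0]
opening: 0.018
grasp_force: 20.3
```

>>> move_arm(
  jaw=[1, 1, 1, 1, 1, 1, 1, 1, 1, 1],
  delta_pos=[
    [-0.013, 0.033, 0],
    [-0.013, 0.033, 0],
    [-0.013, 0.033, 0],
    [-0.013, 0.033, 0],
    [-0.013, 0.025, 0],
    [-0.013, 0.015, 0],
    [-0.005, 0.004, 0],
    [0, 0, 0],
    [0, 0, 0],
    [0, 0, 0],
  ],
  yaw=[0.01, 0.01, 0.01, 0.01, 0, 0, 0, 0, 0, 0],
)

```text
time: 5.93
ee_pos: [0.3365, 0.1135, 0.3833]
tcp_rot: [-176.3, 0.0, 17.5]
wrist_force: [0.7, -0.4, -2.5]
opening: 0.0177
grasp_force: 20.5
```

```bash
python3 - <<'E'
from h import *
np.set_printoptions(precision=4,suppress=True)
im=camera("wrist");cv2.imwrite("pics/b1.png",im[:,:,::-1])
o=bot.get_obs();print(o["ee_pos"],o["tcp_rot"],o["time"],o["opening"])
Z={"slot":.08,"catch_tip":.088}
for n in("wrist","top","scene"):
    camera(n)
    for th in("slot","catch_tip","filter_box"):
        for p in pinpoint(n,th)[:2]: print(n,th,p["xy"],round(p["confidence"],2),at_z(n,p["xy"],Z.get(th,0)))
# predicted rear edge pixel vs tilt
T=np.array(o["ee_pos"]);y=np.radians(o["tcp_rot"][2])
for a in(0,5,10,15,20):
    t=np.radians(a);r=[]
    for Y in(-.065,0,.065):
        x,z=.074,.006-.0295
        X=x*np.cos(t)-z*np.sin(t);Zz=x*np.sin(t)+z*np.cos(t)-.155
        P=T+[X*np.cos(y)-Y*np.sin(y),X*np.sin(y)+Y*np.cos(y),Zz];r.append(np.round(proj("wrist",P)).tolist())
    print(a,r)
E
```

```text
[0.3366 0.1136 0.3833] [-176.2614    0.0236   17.5297] 5.9833 0.01784885517252404
top catch_tip [295.6, 250.8] 0.52 [ 0.4812 -0.0712  0.088 ]
top filter_box [189.6, 240.1] 0.72 [0.5356 0.2352 0.    ]
scene slot [443.2, 355.1] 0.68 [0.4543 0.2114 0.08  ]
scene catch_tip [391.6, 413.8] 0.85 [0.6057 0.2448 0.088 ]
scene filter_box [411.1, 401.4] 0.69 [0.5325 0.2299 0.    ]
0 [[501.0, 135.0], [346.0, 126.0], [189.0, 130.0]]
5 [[508.0, 132.0], [346.0, 122.0], [183.0, 127.0]]
10 [[515.0, 130.0], [347.0, 119.0], [176.0, 124.0]]
15 [[523.0, 129.0], [347.0, 117.0], [168.0, 123.0]]
20 [[532.0, 130.0], [347.0, 117.0], [160.0, 124.0]]
```

View pics/b1.png

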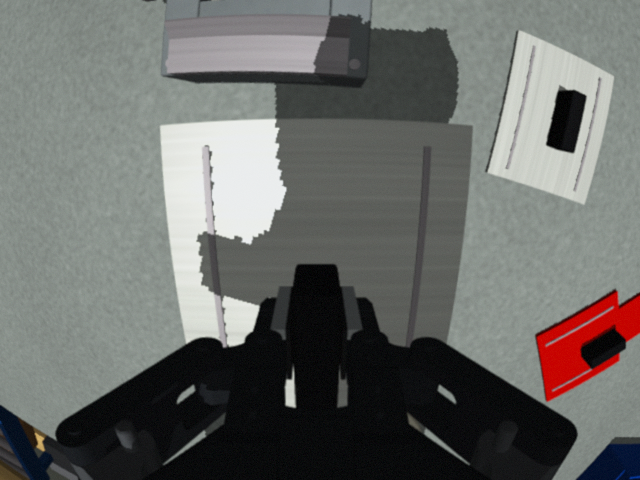

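The arm stopped short: joint 6 hit its limit (q6 = q1 + 180 - yaw would be 192° at the box). The gripper needs the half-turned grasp. I'll set the cover down on the free table here, turn, and regrip.

>>> move_arm(
  jaw=[1, 1, 1, 1, 1],
  delta_pos=[
    [-0.003, -0.015, 0],
    [-0.003, -0.02, -0.01],
    [-0.003, -0.02, -0.02],
    [0, -0.008, -0.02],
    [0, 0, 0],
  ],
  yaw=[-0.03, -0.03, -0.02, 0, 0],
)

```text
time: 7.0
ee_pos: [0.3266, 0.0497, 0.3304]
tcp_rot: [-176.2, 0.3, 12.9]
wrist_force: [0.6, 1.0, -2.6]
opening: 0.0175
grasp_force: 20.6
```

```bash
python3 -c "
from h import *
o=bot.get_obs();print(o['ee_pos'],o['tcp_rot'],o['q'])"
```

```text
[0.32660453 0.04974509 0.33035196] [-176.2437057     0.25196147   12.89526561] [  7.40601926 -26.08986214 -24.69603463  92.00445427   3.71494254
 174.49921285]
```

Joint-limit saturation left a 3.8° roll in the commanded orientation, which I'll have to undo. I'll set the cover down first.

>>> move_arm(
  jaw=[1, 1, 1, 1, 1, 1, 1, 1],
  delta_pos=[
    [0, 0, -0.03],
    [0, 0, -0.03],
    [0, 0, -0.03],
    [0, 0, -0.025],
    [0, 0, -0.015],
    [0, 0, -0.008],
    [0, 0, -0.005],
    [0, 0, 0],
  ],
  yaw=[0, 0, 0, 0, 0, 0, 0, 0],
)

```text
time: 7.67
ee_pos: [0.3274, 0.0512, 0.1905]
tcp_rot: [-176.2, 0.0, 13.0]
wrist_force: [0.2, 0.7, -2.1]
opening: 0.0175
grasp_force: 20.6
```

>>> move_arm(
  jaw=[0.5, 0, 0, 0, 0, 0, 0, 0, 0, 0],
  delta_pos=[
    [0, 0, 0],
    [0, 0, 0],
    [0, 0, 0],
    [0, 0, 0],
    [0, 0, 0.02],
    [0, 0, 0.03],
    [0, 0, 0.04],
    [0, 0, 0.04],
    [0, 0, 0.04],
    [0, 0, 0.04],
  ],
  yaw=[0, 0, 0, 0, 0, 0, 0.12, 0.12, 0.12, 0.12],
)

```text
time: 8.5
ee_pos: [0.3268, 0.0508, 0.4028]
tcp_rot: [-176.3, -0.0, 40.8]
wrist_force: [0.3, 0.6, 0.8]
opening: 0.0852
grasp_force: 0.0
```

>>> move_arm(
  jaw=[0, 0, 0, 0, 0, 0, 0, 0, 0, 0],
  delta_pos=[
    [0.02, 0.014, 0],
    [0.03, 0.022, 0],
    [0.03, 0.022, 0],
    [0.03, 0.022, 0],
    [0.03, 0.022, 0],
    [0.03, 0.022, 0],
    [0.03, 0.022, 0],
    [0.03, 0.022, 0],
    [0.03, 0.022, 0],
    [0.03, 0.022, 0],
  ],
  yaw=[0.12, 0.12, 0.12, 0.12, 0.12, 0.12, 0.12, 0.12, 0.12, 0.12],
)

```text
time: 9.33
ee_pos: [0.6185, 0.2641, 0.4003]
tcp_rot: [-176.3, 0.0, 109.6]
wrist_force: [0.5, 0.7, 1.6]
opening: 0.0854
grasp_force: 0.0
```

```bash
python3 - <<'E'
from h import *
np.set_printoptions(precision=4,suppress=True)
im=camera("wrist");cv2.imwrite("pics/b2.png",im[:,:,::-1])
o=bot.get_obs();print(o["ee_pos"],o["tcp_rot"],o["q"],o["time"])
Z={"slot":.08,"catch_tip":.088}
for th in("slot","catch_tip"):
    for p in pinpoint("wrist",th)[:2]: print(th,p["xy"],round(p["confidence"],2),at_z("wrist",p["xy"],Z.get(th,0)))
E
```

```text
[0.624  0.268  0.3942] [-176.0426    0.0049  110.188 ] [ 23.2073  26.8126  35.5629 102.7025   0.2034  93.0124] 9.3833
slot [139.9, 207.2] 0.82 [0.4505 0.2137 0.08  ]
catch_tip [316.1, 228.3] 0.64 [0.6008 0.2506 0.088 ]
```

View pics/b2.png

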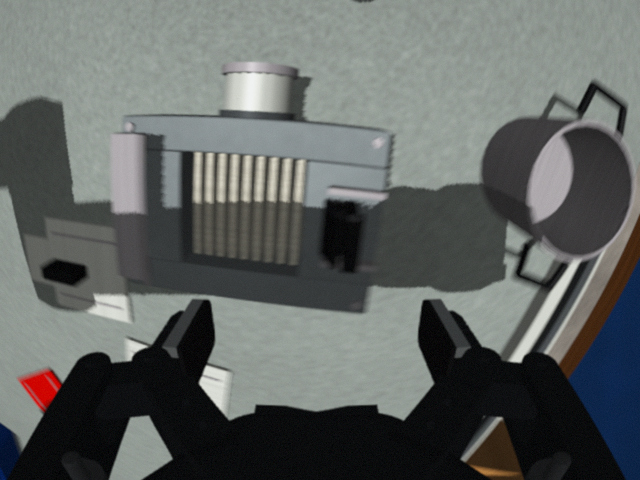

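The wrist view shows the box with the hood at left (130,205) and the catch at right (342,235). Its rim corners are at about (391,130) and (363,311), and the pot is clear at (560,180). Next I'll stretch outward at the reach limit to work off the roll.

>>> move_arm(
  jaw=[0, 0, 0, 0],
  delta_pos=[
    [0.018, 0.008, 0],
    [0.018, 0.008, 0],
    [0.018, 0.008, 0],
    [0, 0, 0],
  ],
  yaw=[0, 0, 0, 0],
)

```text
time: 9.82
ee_pos: [0.673, 0.2873, 0.3987]
tcp_rot: [-176.2, 0.0, 109.2]
wrist_force: [-0.1, 0.1, -0.9]
opening: 0.0852
grasp_force: 0.0
```

```bash
python3 - <<'E'
from h import *
np.set_printoptions(precision=4,suppress=True)
o=bot.get_obs();print(o["ee_pos"],o["tcp_rot"],o["q"],o["time"])
m=camera_model("wrist")
# back out box points using pose of picture b2: rigid camera in TCP frame
from scipy.spatial.transform import Rotation as Ro
Rt=lambda r:Ro.from_euler("xyz",r,degrees=True).as_matrix()
Rw=Rt(o["tcp_rot"]);Rc=np.array(m["R"]);C=-Rc.T@np.array(m["t"])
c_t=Rw.T@(C-o["ee_pos"]);R_t=Rc@Rw
np.savez("cam.npz",c=c_t,R=R_t)
T=np.array([.624,.268,.3942]);R2=Rt([-176.0426,.0049,110.188]);C2=T+R2@c_t;Rc2=R_t@R2.T
def atz(xy,z):
    u=(xy[0]-m["cx"])/m["fx"];v=(xy[1]-m["cy"])/m["fy"];r=np.hypot(u,v);s=np.sin(r)/r
    d=Rc2.T@np.array([u*s,v*s,np.cos(r)]);return C2+d*(z-C2[2])/d[2]
print("slotchk",atz([139.9,207.2],.08))
g=[atz(p,.08)[:2] for p in((391,130),(363,311))];print(g,np.linalg.norm(g[0]-g[1]))
e=g[0]-g[1];a=np.degrees(np.arctan2(-e[0],e[1]));n=np.array([np.cos(np.radians(a)),np.sin(np.radians(a))])
print("yaw",a,"centre",(g[0]+g[1])/2-.115*n)
E
```

```text
[0.673  0.2873 0.3987] [-176.1746    0.0327  109.1828] [ 23.0851  37.1517  50.9994 107.6664   0.2276  93.8957] 9.8167
slotchk [0.4541 0.2142 0.08  ]
[array([0.632 , 0.3455]), array([0.6698, 0.1963])] 0.1539166055697045
yaw 14.23059836665165 centre [0.5394 0.2427]
```

>>> move_arm(
  jaw=[0, 0, 0, 0],
  delta_pos=[
    [0.018, 0.008, 0],
    [0.018, 0.008, 0],
    [0.018, 0.008, 0],
    [0, 0, 0],
  ],
  yaw=[0, 0, 0, 0],
)

```text
time: 10.15
ee_pos: [0.7149, 0.3061, 0.3908]
tcp_rot: [-176.2, 0.0, 109.2]
wrist_force: [-0.1, -0.3, -1.3]
opening: 0.0851
grasp_force: 0.0
```

>>> move_arm(
  jaw=[0, 0, 0],
  delta_pos=[
    [0.018, 0.008, 0],
    [0.018, 0.008, 0],
    [0, 0, 0],
  ],
  yaw=[0, 0, 0],
)

```text
time: 10.4
ee_pos: [0.7272, 0.3122, 0.3841]
tcp_rot: [-178.3, -0.1, 109.2]
wrist_force: [-0.4, 0.1, -0.9]
opening: 0.0853
grasp_force: 0.0
```

```bash
python3 -c "
from h import *
o=bot.get_obs();print(o['ee_pos'],o['tcp_rot'],o['q'])"
```

```text
[0.72715427 0.31219501 0.38407415] [-1.78335619e+02 -1.16098236e-01  1.09239543e+02] [ 23.20314036  50.48525614  70.6305193  111.79765032   0.23080246
  93.95858214]
```

The roll is unwinding as intended (-176.2 to -178.3). One more push.

>>> move_arm(
  jaw=[0, 0],
  delta_pos=[
    [0.018, 0.008, 0],
    [0, 0, 0],
  ],
  yaw=[0, 0],
)

```text
time: 10.57
ee_pos: [0.7334, 0.3153, 0.377]
tcp_rot: [-179.0, -0.2, 109.3]
wrist_force: [0.1, 0.6, -0.4]
opening: 0.0857
grasp_force: 0.0
```

>>> move_arm(
  jaw=[0, 0],
  delta_pos=[
    [0.02, 0.009, 0],
    [0, 0, 0],
  ],
  yaw=[0, 0],
)

```text
time: 10.73
ee_pos: [0.7406, 0.3189, 0.3686]
tcp_rot: [-179.7, -0.2, 109.3]
wrist_force: [-0.0, -0.8, -0.4]
opening: 0.0855
grasp_force: 0.0
```

Roll fixed to within 0.3°. Now back over the box, finishing the half turn, for a still picture.

>>> move_arm(
  jaw=[0, 0, 0, 0, 0, 0, 0, 0, 0, 0],
  delta_pos=[
    [-0.012, -0.006, 0.003],
    [-0.012, -0.006, 0.003],
    [-0.012, -0.006, 0.003],
    [-0.012, -0.006, 0.003],
    [-0.012, -0.006, 0.003],
    [-0.012, -0.006, 0.003],
    [-0.012, -0.006, 0.003],
    [-0.012, -0.006, 0.003],
    [-0.012, -0.006, 0.003],
    [-0.012, -0.006, 0.003],
  ],
  yaw=[0.12, 0.12, 0.12, 0.12, 0.12, 0.12, 0.12, 0.12, 0.12, 0.12],
)

```text
time: 11.57
ee_pos: [0.6192, 0.2581, 0.3999]
tcp_rot: [-179.6, -0.2, 178.4]
wrist_force: [0.2, 0.8, 0.2]
opening: 0.0853
grasp_force: 0.0
```

>>> move_arm(
  jaw=[0, 0, 0, 0, 0],
  delta_pos=[
    [0, 0, 0],
    [0, 0, 0],
    [0, 0, 0],
    [0, 0, 0],
    [0, 0, 0],
  ],
  yaw=[0.12, 0.12, 0.02, 0, 0],
)

```text
time: 11.98
ee_pos: [0.62, 0.2585, 0.3996]
tcp_rot: [-179.6, -0.2, -167.3]
wrist_force: [0.2, -0.1, -0.1]
opening: 0.0854
grasp_force: 0.0
```

```bash
python3 - <<'E'
from h import *
np.set_printoptions(precision=4,suppress=True)
im=camera("wrist");cv2.imwrite("pics/b3.png",im[:,:,::-1])
o=bot.get_obs();print(o["ee_pos"],o["tcp_rot"],o["q"],o["time"])
m=camera_model("wrist");np.savez("b3.npz",**m)
Z={"slot":.08,"catch_tip":.088}
for th in("slot","catch_tip","filter_box","cover","cover_lip"):
    for p in pinpoint("wrist",th)[:3]: print(th,p["xy"],round(p["confidence"],2),at_z("wrist",p["xy"],Z.get(th,0)))
for p in outline_of("wrist","cover")[:4]:
    c=max(cv2.findContours(p["mask"].astype(np.uint8),0,1)[0],key=cv2.contourArea)
    w=np.array([at_z("wrist",q[0],.006)[:2] for q in c])
    print(p["xy"],p["confidence"],cv2.minAreaRect((w*1000).astype(np.float32)))
E
```

```text
[0.62   0.2585 0.3995] [-179.5994   -0.2181 -167.2733] [22.6922 23.0515 31.148  98.3807 -0.3568  9.9657] 12.0333
slot [309.4, 3.0] 0.87 [0.4529 0.2127 0.08  ]
catch_tip [313.2, 198.6] 0.91 [0.6029 0.2494 0.088 ]
cover_lip [314.3, 197.6] 0.45 [0.6204 0.2532 0.    ]
```

View pics/b3.png

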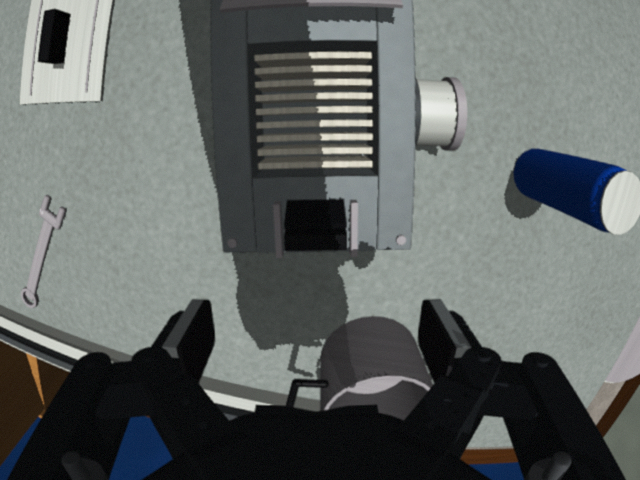

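The picture shows the box squarely: opening (250..378, 43..175), rear rim corners about (223,250) and (410,248), catch at (315,222), hood edge at the top (310,3).

```bash
python3 - <<'E'
import h;from h import *
np.set_printoptions(precision=4,suppress=True)
m=dict(np.load("b3.npz"));h.camera_model=lambda n:m
P=np.array([(223,250),(410,248),(250,43),(378,43),(251,176),(379,175)])
B=np.array([(115,-80),(115,80),(-55,-50),(-55,50),(52,-50),(52,50)])/1000  # image left = -y? checked below
W=np.array([h.at_z("wrist",p,.08)[:2] for p in P]);print(W)
def fit(B,W):
    b=B-B.mean(0);w=W-W.mean(0);a=np.arctan2((b[:,0]*w[:,1]-b[:,1]*w[:,0]).sum(),(b*w).sum())
    R=np.array([[np.cos(a),-np.sin(a)],[np.sin(a),np.cos(a)]]);t=W.mean(0)-R@B.mean(0);return np.degrees(a),t,((B@R.T+t)-W)*1000
for s in(slice(0,6),):
    print(*fit(B[s],W[s]))
B2=np.vstack([B,[(-.088,0),(.068,0)]]);W2=np.vstack([W,[(.4529,.2127),(.6029,.2494)]]);print(*fit(B2,W2))
E
```

```text
[[0.6642 0.1846]
 [0.6275 0.3383]
 [0.4938 0.1752]
 [0.4727 0.2711]
 [0.5973 0.1976]
 [0.5743 0.2962]]
13.203860757590002 [0.5353 0.2353] [[ 1.2792 -0.9353]
 [ 1.4702  1.1305]
 [-0.6656 -1.1053]
 [-2.3496  0.3143]
 [ 0.0486  0.9087]
 [ 0.2172 -0.3129]]
13.450428141576062 [0.5359 0.2347] [[ 2.1104 -0.9717]
 [ 1.6314  0.9354]
 [ 0.2086 -1.8834]
 [-1.8942 -0.563 ]
 [ 0.8166  0.5787]
 [ 0.5665 -0.7421]
 [-2.5803  1.5299]
 [-0.8591  1.1162]]
```

>>> move_arm(
  jaw=[0, 0, 0, 0, 0, 0, 0, 0, 0, 0],
  delta_pos=[
    [-0.025, -0.017, -0.004],
    [-0.03, -0.02, -0.004],
    [-0.03, -0.02, -0.004],
    [-0.03, -0.02, -0.004],
    [-0.03, -0.02, -0.004],
    [-0.03, -0.02, -0.004],
    [-0.03, -0.02, -0.004],
    [-0.03, -0.02, -0.004],
    [-0.03, -0.02, -0.004],
    [-0.03, -0.02, -0.004],
  ],
  yaw=[0, 0, 0, 0, 0, 0, 0, 0, 0, 0],
)

```text
time: 13.17
ee_pos: [0.3233, 0.0608, 0.3593]
tcp_rot: [-179.6, -0.2, -167.1]
wrist_force: [-0.9, -0.5, 1.3]
opening: 0.0856
grasp_force: 0.0
```

>>> move_arm(
  jaw=[0, 0, 0],
  delta_pos=[
    [0, 0, 0],
    [0, 0, 0],
    [0, 0, 0],
  ],
  yaw=[0, 0, 0],
)

```text
time: 13.42
ee_pos: [0.3251, 0.0615, 0.3601]
tcp_rot: [-179.6, -0.1, -167.1]
wrist_force: [0.2, -0.5, -0.2]
opening: 0.0853
grasp_force: 0.0
```

```bash
sed -i 's/w1.png/w2.png/' fit.py; python3 fit.py
```

```text
[0.3255 0.0617 0.3599] [-179.6051   -0.1599 -167.1007] 13.4667
cover [27.3, 101.0] 0.75 [ 0.2733 -0.2769  0.    ]
cover [316.7, 191.9] 0.73 [0.3122 0.0561 0.    ]
cover [37.0, 402.6] 0.56 [ 0.7283 -0.3088  0.    ]
cover_lip [323.0, 92.4] 0.78 [0.2241 0.0416 0.    ]
[319.8, 202.0] 0.88 ((312.6905517578125, 59.5782470703125), (179.49203491210938, 130.57032775878906), 13.124414443969727)
[41.4, 90.1] 0.88 ((269.940185546875, -273.2159423828125), (135.5330047607422, 176.964111328125), 43.53742599487305)
[29.3, 394.8] 0.74 ((718.3040161132812, -339.1141357421875), (99.90143585205078, 199.58773803710938), 59.5160026550293)
```

View pics/w2.png

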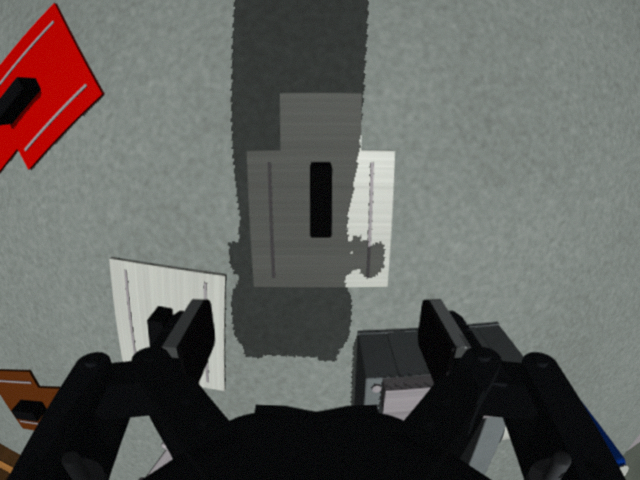

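The cover lies at (320,200), undamaged and aligned (yaw 13.1°), with its tongue at (320,120). The blank at left (165,320) is clear. Regrip 16 mm behind the bar's middle.

>>> move_arm(
  jaw=[0, 0, 0, 0, 0, 0, 0, 0],
  delta_pos=[
    [0.003, 0, -0.03],
    [0, 0, -0.03],
    [0, 0, -0.03],
    [0, 0, -0.03],
    [0, 0, -0.03],
    [0, 0, -0.016],
    [0, 0, -0.009],
    [0, 0, 0],
  ],
  yaw=[0, 0, 0, 0, 0, 0, 0, 0],
)

```text
time: 14.28
ee_pos: [0.3276, 0.0616, 0.1829]
tcp_rot: [-179.6, -0.4, -167.1]
wrist_force: [-0.1, -0.3, 0.8]
opening: 0.0852
grasp_force: 0.0
```

>>> move_arm(
  jaw=[1, 1, 1, 1, 1, 1, 1, 1],
  delta_pos=[
    [0, 0, 0],
    [0, 0, 0],
    [0, 0, 0],
    [0, 0, 0],
    [0, 0, 0],
    [0, 0, 0],
    [0, 0, 0],
    [0, 0, 0],
  ],
  yaw=[0, 0, 0, 0, 0, 0, 0, 0],
  force=20,
)

```text
time: 14.95
ee_pos: [0.3282, 0.0616, 0.1854]
tcp_rot: [-179.6, -0.1, -167.1]
wrist_force: [-0.9, 1.6, 6.6]
opening: 0.0175
grasp_force: 22.3
```

>>> move_arm(
  jaw=[1, 1, 1, 1, 1, 1, 1, 1, 1, 1],
  delta_pos=[
    [0, 0, 0.015],
    [0, 0, 0.025],
    [0, 0, 0.035],
    [0, 0, 0.04],
    [0, 0, 0.04],
    [0, 0, 0.03],
    [0.03, 0.015, 0],
    [0.03, 0.015, 0],
    [0.03, 0.015, 0],
    [0.03, 0.015, 0],
  ],
  yaw=[0, 0, 0, 0, 0, 0, 0, 0, 0, 0],
)

```text
time: 15.78
ee_pos: [0.4492, 0.1221, 0.3694]
tcp_rot: [-179.6, -0.2, -167.1]
wrist_force: [-0.1, 0.5, -1.6]
opening: 0.0176
grasp_force: 20.9
```

>>> move_arm(
  jaw=[1, 1, 1, 1, 1, 1, 1, 1, 1],
  delta_pos=[
    [0.02, 0.02, 0],
    [0.021, 0.021, -0.005],
    [0.021, 0.021, -0.01],
    [0.021, 0.021, -0.01],
    [0.02, 0.02, -0.01],
    [0.02, 0.019, -0.01],
    [0, 0, 0],
    [0, 0, 0],
    [0, 0, 0],
  ],
  yaw=[0.007, 0, 0, 0, 0, 0, 0, 0, 0],
)

```text
time: 16.53
ee_pos: [0.5708, 0.2433, 0.3241]
tcp_rot: [-179.6, -0.3, -166.7]
wrist_force: [-0.4, -1.0, -2.5]
opening: 0.0179
grasp_force: 20.9
```

>>> move_arm(
  jaw=[1, 1, 1, 1, 1],
  delta_pos=[
    [0, 0, -0.006],
    [0, 0, -0.006],
    [0, 0, -0.004],
    [0, 0, -0.004],
    [0, 0, 0],
  ],
  yaw=[0, 0, 0, 0, 0],
)

```text
time: 16.95
ee_pos: [0.5705, 0.243, 0.3046]
tcp_rot: [-179.6, -0.2, -166.7]
wrist_force: [-2.2, -1.3, 0.9]
opening: 0.0177
grasp_force: 21.6
```

>>> move_arm(
  jaw=[1, 1, 1, 1],
  delta_pos=[
    [0, 0, -0.004],
    [0, 0, -0.004],
    [0, 0, -0.003],
    [0, 0, 0],
  ],
  yaw=[0, 0, 0, 0],
)

```text
time: 17.28
ee_pos: [0.5709, 0.2433, 0.2933]
tcp_rot: [-179.6, -0.2, -166.7]
wrist_force: [-2.8, -2.2, 1.8]
opening: 0.0178
grasp_force: 22.5
```

```bash
python3 - <<'E'
from h import *
for n in("scene","wrist"):
    im=camera(n);cv2.imwrite(f"pics/t_{n}.png",im[:,:,::-1])
a=cv2.resize(cv2.imread("pics/t_scene.png")[270:470,320:500],(540,600));b=cv2.resize(cv2.imread("pics/t_wrist.png"),(260,195))
c=np.zeros((600,800,3),np.uint8);c[:,:540]=a;c[:195,540:]=b
cv2.imwrite("pics/t.png",c);o=bot.get_obs();print(o["ee_pos"],o["time"])
for th in("cover_lip","slot","catch_tip"):
    for n in("scene","wrist"): print(th,n,[(p["xy"],p["confidence"]) for p in pinpoint(n,th)][:2])
# predicted tongue-end pixels vs tilt in wrist image
T=np.array(o["ee_pos"]);y=np.radians(13.3)
for a in(0,5,10,15,20):
    t=np.radians(a);r=[]
    for Y in(-.035,.035):
        x,z=-.106,.006-.030
        X=x*np.cos(t)-z*np.sin(t);Z=x*np.sin(t)+z*np.cos(t)-.155
        r.append(np.round(proj("wrist",T+[X*np.cos(y)-Y*np.sin(y),X*np.sin(y)+Y*np.cos(y),Z])).tolist())
    print(a,r)
E
```

```text
[0.57083036 0.24331708 0.29333642] 17.3833
cover_lip scene [([228.6, 146.1], 0.94), ([264.5, 119.0], 0.81)]
cover_lip wrist [([315.5, 89.0], 0.61)]
slot scene [([445.9, 354.7], 0.88)]
slot wrist [([317.5, 32.7], 0.75)]
catch_tip scene []
catch_tip wrist []
0 [[232.0, 56.0], [408.0, 57.0]]
5 [[237.0, 65.0], [403.0, 66.0]]
10 [[241.0, 75.0], [399.0, 75.0]]
15 [[245.0, 86.0], [395.0, 86.0]]
20 [[249.0, 97.0], [392.0, 97.0]]
```

View pics/t.png

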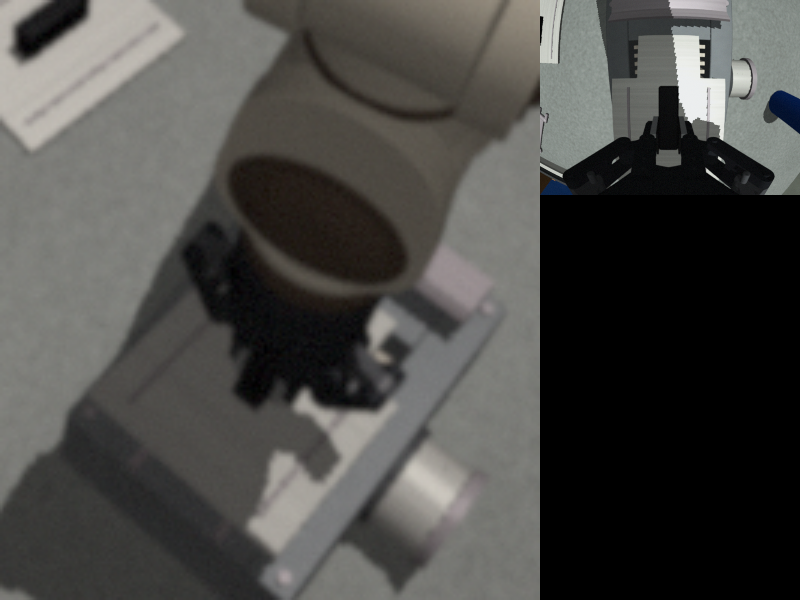

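The cover is tilted with its tongue down towards the slot, about 15° by the tongue end at wrist row 89, and is centred on the box. That used my picture views, so I'll proceed on numbers. By calculation the tip is at box x ≈ -58 mm, z ≈ 82 mm. Slide in.

>>> move_arm(
  jaw=[1, 1, 1, 1, 1, 1],
  delta_pos=[
    [0, 0, 0.002],
    [-0.0075, -0.0018, 0],
    [-0.0075, -0.0018, 0],
    [-0.0075, -0.0018, 0],
    [0, 0, 0],
    [0, 0, 0],
  ],
  yaw=[0, 0, 0, 0, 0, 0],
)

```text
time: 18.18
ee_pos: [0.5479, 0.238, 0.2959]
tcp_rot: [-179.6, -0.2, -166.7]
wrist_force: [0.2, 0.4, -1.9]
opening: 0.0178
grasp_force: 21.9
```

```bash
cat > tip.py <<'E'
from h import *
np.set_printoptions(precision=4,suppress=True)
im=camera("wrist");o=bot.get_obs();T=np.array(o["ee_pos"]);y=np.radians(13.3)
print(T,o["wrist_force"],o["torque"],o["time"],o["opening"])
d=T[:2]-[.5353,.235];print("box xy of grip",d@[np.cos(y),np.sin(y)],d@[-np.sin(y),np.cos(y)])
for th in("cover_lip","cover"): print(th,[(np.round(p["xy"],1).tolist(),round(p["confidence"],2)) for p in pinpoint("wrist",th)][:2])
for a in(0,5,10,15,20):
    t=np.radians(a);r=[]
    for x,z in((-.106,-.030),(-.106,-.024),(-.056,-.024),(-.016,-.030)):
        X=x*np.cos(t)-z*np.sin(t);Z=x*np.sin(t)+z*np.cos(t)-.155
        r.append(np.round(proj("wrist",T+[X*np.cos(y),X*np.sin(y),Z]),1).tolist())
    print(a,r, "tip z",T[2]-.155-.106*np.sin(t)-.03*np.cos(t))
g=im.mean(2);print("colprofile",np.round(g[20:180:4,300:330].mean(1)).astype(int))
print("rows shoulder L",np.round(g[100:240:4,200:225].mean(1)).astype(int))
E
python3 tip.py
```

```text
[0.5482 0.238  0.2959] [ 0.3037  0.6503 -3.1932] [-0.0439  0.0044  0.0278] 18.2333 0.017382969598787483
box xy of grip 0.013252109791585835 9.899938919092401e-07
cover_lip [([315.0, 90.5], 0.7)]
cover [([311.7, 280.5], 0.82)]
0 [[320.5, 54.8], [320.6, 52.2], [320.6, 176.3], [320.3, 263.3]] tip z 0.11090735833485599
5 [[320.4, 65.0], [320.5, 61.8], [320.5, 180.0], [320.3, 267.6]] tip z 0.10178300866085185
10 [[320.3, 75.9], [320.4, 72.0], [320.5, 184.5], [320.3, 272.3]] tip z 0.09295641891179512
15 [[320.3, 87.2], [320.3, 82.8], [320.4, 189.7], [320.3, 277.3]] tip z 0.08449476476531673
20 [[320.2, 98.9], [320.3, 94.1], [320.4, 195.5], [320.2, 282.5]] tip z 0.07646244451875786
colprofile [147 137 136 136 126 132 137 117 123 109 111 114 115  84  84  78  79  71
  71  55  91 103 105 108 113 105 107 109 103 103 109 106 106 107 108 106
 108 111 108 106]
rows shoulder L [ 54  53  55  55  55  56  55  54  55  55  55  55  51  50  51  51  52  52
  52  51  52  53  54  73 100  99 103 105 105  96  93  93  95  96  94]
```

>>> move_arm(
  jaw=[1, 1, 1, 1],
  delta_pos=[
    [0, 0, -0.002],
    [0, 0, -0.002],
    [0, 0, -0.002],
    [0, 0, 0],
  ],
  yaw=[0, 0, 0, 0],
)

```text
time: 18.67
ee_pos: [0.5488, 0.2381, 0.2903]
tcp_rot: [-179.6, -0.1, -166.7]
wrist_force: [4.0, 0.6, 1.5]
opening: 0.0179
grasp_force: 22.5
```

```bash
python3 tip.py
```

```text
[0.5489 0.2381 0.2903] [3.3225 0.5731 3.187 ] [ 0.176  -0.3996 -0.0443] 18.7167 0.01763713957935911
box xy of grip 0.013912526783438421 -6.875997374550796e-05
cover_lip [([314.9, 89.6], 0.84)]
cover [([315.4, 279.8], 0.69)]
0 [[320.3, 54.9], [320.4, 52.3], [320.4, 176.4], [320.2, 263.3]] tip z 0.1053174639018784
5 [[320.2, 65.1], [320.3, 61.9], [320.4, 180.1], [320.2, 267.6]] tip z 0.09619311422787427
10 [[320.2, 75.9], [320.2, 72.1], [320.3, 184.6], [320.2, 272.3]] tip z 0.08736652447881754
15 [[320.1, 87.2], [320.2, 82.9], [320.3, 189.8], [320.1, 277.3]] tip z 0.07890487033233914
20 [[320.1, 98.9], [320.1, 94.1], [320.2, 195.6], [320.1, 282.4]] tip z 0.07087255008578028
colprofile [129 136 125 129 128 116 117 124 108 110 102 100  82  78  77  76  70  70
  53  90 105 107 108 114 107 108 107 111 105 108 112 107 109 110 109 108
 110 112 108 108]
rows shoulder L [ 53  55  55  55  55  55  55  55  55  54  55  50  48  48  48  49  49  48
  49  49  50  50  51 100 100 101 104 106 104  96  94  92  97  95  93]
```

>>> move_arm(
  jaw=[1, 1, 1, 1, 1, 1],
  delta_pos=[
    [0, 0, 0.0015],
    [-0.005, -0.0012, 0],
    [-0.005, -0.0012, 0],
    [-0.005, -0.0012, 0],
    [-0.004, -0.001, 0],
    [0, 0, 0],
  ],
  yaw=[0, 0, 0, 0, 0, 0],
)

```text
time: 19.32
ee_pos: [0.5284, 0.2332, 0.2911]
tcp_rot: [-179.6, -0.3, -166.7]
wrist_force: [0.7, 0.3, -1.9]
opening: 0.0175
grasp_force: 21.8
```

>>> move_arm(
  jaw=[1, 1, 1, 1],
  delta_pos=[
    [-0.003, -0.0007, 0],
    [-0.003, -0.0007, 0],
    [-0.002, -0.0005, 0],
    [0, 0, 0],
  ],
  yaw=[0, 0, 0, 0],
)

```text
time: 19.65
ee_pos: [0.5226, 0.232, 0.293]
tcp_rot: [-179.6, 0.2, -166.7]
wrist_force: [9.8, 2.8, 0.7]
opening: 0.0175
grasp_force: 22.2
```

```bash
python3 tip.py | head -4; python3 -c "
from h import *
camera('wrist')
for th in('slot','catch_tip'):print(th,[(p['xy'],p['confidence'],at_z('wrist',p['xy'],.08)) for p in pinpoint('wrist',th)])"
```

```text
[0.5226 0.232  0.2929] [ 9.0606  3.0953 -0.3659] [ 0.7722 -2.0304  0.1274] 19.7 0.017670755751681984
box xy of grip -0.013007089098847747 -7.434388342189794e-06
cover_lip []
cover [([314.5, 282.1], 0.82)]
slot [([313.5, 127.1], 0.68, array([0.45127106, 0.21196267, 0.08      ]))]
catch_tip [([312.7, 278.4], 0.73, array([0.52865385, 0.22955774, 0.08      ]))]
```

The tongue is at the stop: 9.5 N along -x, grip at box x -13 mm as predicted, lip hidden under the hood. Now swing down along the arc.

>>> move_arm(
  jaw=[1, 1, 1, 1, 1, 1],
  delta_pos=[
    [0.0015, 0.0004, -0.0028],
    [0.0015, 0.0004, -0.0028],
    [0.0015, 0.0003, -0.0028],
    [0.0012, 0.0003, -0.003],
    [0.0012, 0.0003, -0.003],
    [0, 0, 0],
  ],
  yaw=[0, 0, 0, 0, 0, 0],
)

```text
time: 20.45
ee_pos: [0.5292, 0.2335, 0.2774]
tcp_rot: [-179.6, -0.0, -166.7]
wrist_force: [5.7, 1.3, 2.8]
opening: 0.0174
grasp_force: 22.4
```

>>> move_arm(
  jaw=[1, 1, 1, 1, 1],
  delta_pos=[
    [0.0011, 0.0003, -0.003],
    [0.001, 0.0002, -0.003],
    [0.001, 0.0002, -0.003],
    [0.001, 0.0002, -0.003],
    [0, 0, 0],
  ],
  yaw=[0, 0, 0, 0, 0],
)

```text
time: 20.87
ee_pos: [0.5329, 0.2343, 0.2647]
tcp_rot: [-179.6, -0.1, -166.7]
wrist_force: [5.8, 2.1, 2.4]
opening: 0.0177
grasp_force: 22.6
```

```bash
python3 tip.py | head -2
```

```text
[0.5329 0.2343 0.2648] [5.5374 1.3533 1.4273] [ 0.448  -0.8986  0.0477] 20.9167 0.01759339951057408
box xy of grip -0.002524339073953009 -0.00013153717642477454
```

>>> move_arm(
  jaw=[1, 1, 1, 1],
  delta_pos=[
    [0, 0, -0.002],
    [0, 0, -0.002],
    [0, 0, -0.002],
    [0, 0, 0],
  ],
  yaw=[0, 0, 0, 0],
)

```text
time: 21.35
ee_pos: [0.5326, 0.2341, 0.2636]
tcp_rot: [-179.7, 0.1, -166.7]
wrist_force: [-5.3, -4.4, 31.6]
opening: 0.0175
grasp_force: 27.2
```

```bash
python3 tip.py; python3 -c "
from h import *
for n in('wrist','scene','top'):
  im=camera(n);cv2.imwrite('pics/f_%s.png'%n,im[:,:,::-1])
  for th in('slot','catch_tip'):print(n,th,[(p['xy'],p['confidence'],at_z(n,p['xy'],.08)) for p in pinpoint(n,th)][:2])"
```

```text
[0.5326 0.2341 0.2636] [-4.9615 -3.6238 31.1502] [-0.6378  1.1552 -0.0272] 21.4 0.017650970659680486
box xy of grip -0.002788401932217173 -0.00024608640339761134
cover_lip []
cover [([313.1, 263.6], 0.79)]
0 [[320.1, 52.9], [320.1, 50.3], [320.2, 174.7], [320.0, 261.7]] tip z 0.07857176690648149
5 [[320.0, 63.2], [320.0, 59.9], [320.1, 178.4], [320.0, 266.1]] tip z 0.06944741723247735
10 [[319.9, 74.0], [320.0, 70.2], [320.1, 182.9], [319.9, 270.8]] tip z 0.06062082748342063
15 [[319.9, 85.3], [319.9, 81.0], [320.0, 188.1], [319.9, 275.7]] tip z 0.052159173336942234
20 [[319.8, 97.0], [319.9, 92.3], [320.0, 193.9], [319.9, 280.9]] tip z 0.044126853090383354
colprofile [152 154 148 105 109 110 116  98 100 108 112  98  90  92  85  84  84  87
  85  84  77  75  77  78  77  75  76  76  64  59 107 105 105 107 107 103
 103 102 100 101]
rows shoulder L [ 81  76  74  78  78  77  75  76  75  62  58  60  61  60  60  60  59  59
  59  59  74 102 100 101 105 106 102  95  93  93  96  96  93  93  95]
wrist slot [([315.3, 104.5], 0.73, array([0.45105734, 0.2128307 , 0.08      ]))]
wrist catch_tip []
scene slot []
scene catch_tip [([394.5, 414.4], 0.96, array([0.59967666, 0.24692552, 0.08      ]))]
top slot [([190.0, 268.9], 0.72, array([0.44111631, 0.21524951, 0.08      ]))]
top catch_tip [([177.5, 212.2], 0.72, array([0.59923124, 0.25167521, 0.08      ]))]
```

Flat and bottomed: force rose steeply to 31 N at the flat height. Relieve, then a slight lift test of the catch.

>>> move_arm(
  jaw=[1, 1, 1, 1, 1],
  delta_pos=[
    [0, 0, 0.002],
    [0, 0, 0.002],
    [0, 0, 0.002],
    [0, 0, 0.002],
    [0, 0, 0],
  ],
  yaw=[0, 0, 0, 0, 0],
)

```text
time: 22.37
ee_pos: [0.533, 0.2344, 0.2651]
tcp_rot: [-179.6, -0.2, -166.7]
wrist_force: [9.9, 3.6, -10.1]
opening: 0.0177
grasp_force: 21.9
```

It resists the lift with 7 N beyond its weight, so it is latched. Ease back, release, and rise.

>>> move_arm(
  jaw=[1, 0.6, 0, 0, 0, 0, 0],
  delta_pos=[
    [0, 0, -0.002],
    [0, 0, 0],
    [0, 0, 0],
    [0, 0, 0],
    [0, 0, 0],
    [0, 0, 0],
    [0, 0, 0],
  ],
  yaw=[0, 0, 0, 0, 0, 0, 0],
)

```text
time: 22.95
ee_pos: [0.5323, 0.2341, 0.2648]
tcp_rot: [-179.6, -0.2, -166.7]
wrist_force: [0.1, 0.9, 0.0]
opening: 0.0851
grasp_force: 0.0
```

>>> move_arm(
  jaw=[0, 0, 0, 0, 0, 0, 0, 0, 0, 0],
  delta_pos=[
    [0, 0, 0.015],
    [0, 0, 0.025],
    [0, 0, 0.035],
    [0, 0, 0.035],
    [0.01, 0, 0.03],
    [0.02, 0, 0],
    [0.03, 0, 0],
    [0.02, 0, 0],
    [0, 0, 0],
    [0, 0, 0],
  ],
  yaw=[0, 0, 0, 0, 0, 0, 0, 0, 0, 0],
)

```text
time: 23.78
ee_pos: [0.6131, 0.234, 0.4036]
tcp_rot: [-179.6, -0.3, -166.7]
wrist_force: [-1.3, -0.2, 0.1]
opening: 0.0854
grasp_force: 0.0
```

```bash
python3 - <<'E'
from h import *
np.set_printoptions(precision=4,suppress=True)
o=bot.get_obs();print(o["ee_pos"],o["opening"],o["wrist_force"],o["time"])
im=camera("wrist");y=np.radians(13.3);c,s=np.cos(y),np.sin(y)
W=lambda x,Y,z:np.array([.5353+c*x-s*Y,.235+s*x+c*Y,z])
for th in("cover","cover_lip","slot","catch_tip"): print(th,[(np.round(p["xy"],1).tolist(),round(p["confidence"],2)) for p in pinpoint("wrist",th)][:2])
print("expected origin",proj("wrist",W(-.018,0,.08)),"catch",proj("wrist",W(.068,0,.088)))
for Y in(-.065,.065):
    print("exp shoulder",proj("wrist",W(-.058,Y,.086)),"exp rear",proj("wrist",W(.072,Y,.086)),"rear up10mm",proj("wrist",W(.072,Y,.096)))
p=[q for q in outline_of("wrist","cover")]
for q in p[:3]:
    ct=max(cv2.findContours(q["mask"].astype(np.uint8),0,1)[0],key=cv2.contourArea)
    w=np.array([at_z("wrist",k[0],.086)[:2] for k in ct]);b=(w-[.5353,.235])@np.array([[c,-s],[s,c]])
    print(q["xy"],q["confidence"],"box-frame extents",b.min(0),b.max(0))
    for ys in(-.05,.05): 
        k=abs(b[:,1]-ys)<.006;print(ys,b[k,0].min(),b[k,0].max())
E
```

```text
[0.6131 0.234  0.4036] 0.08535467266167622 [-1.2829 -0.1839  0.0779] 23.7833
cover [([336.7, 101.3], 0.84)]
cover_lip []
slot [([340.5, 19.9], 0.63)]
catch_tip [([340.5, 213.8], 0.63)]
expected origin [343.1932 103.3586] catch [342.6045 212.1848]
exp shoulder [258.6848  53.6129] exp rear [262.0165 216.4015] rear up10mm [260.1598 219.6879]
exp shoulder [426.4378  57.0057] exp rear [420.5836 216.8957] rear up10mm [423.789  220.1498]
[338.3, 126.1] 0.56 box-frame extents [-0.0817 -0.0674] [0.0743 0.0648]
-0.05 -0.05771831912231498 0.07348647455493057
0.05 -0.05810690500719338 0.07236895171231798
```

The cover's outline matches the closed pose (shoulder at -58, rear edge at +72 to +73 mm of the box), and the catch is back at rest. Hand in.

```bash
python3 -c "
from workcell import bot
print(bot.job_done())"
```

```text
the job is handed in; nothing more can be done
None
```

The cover's tongue is hooked under the hood and its rear end is snapped flat under the catch (it held against a light lift test); the gripper has let go, the plain plate was left untouched, and the job was handed in at about 24 s.

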